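# Feed a strip mould under the curing hood with the push stick

### The job

The speckled cast in the long strip mould on the near side of the table needs its post-cure: lay that mould flat on the table, in line in front of the curing hood's flared mouth, and let go of it. Then keep your fingers off it and use the wooden push stick behind it to feed it through the low mouth until all of it is under the hood, sticking out at neither end. Finally draw the stick back out and leave it standing on its sole on the table, clear of the mouth; keep the mould level and do not disturb the other things.

Things in the scene. Friction and masses are not known exactly. Their poses are not given: they have to be found in the camera images.
- mould_center (a point): Centre (half-way up, 5 mm above its underside) of the long strip mould: a flat white tray 163 mm long (its y axis), 36 mm wide (x axis), 10 mm high (z), about 45 g, filled with a beige speckled cast. It lies loose on the near part of the table and slides easily. Either end may lead into the hood.
- hood: Low curing hood fixed to the table: two grey lamp bars on aluminium walls, see-through amber shield between; 45 mm high, 105 mm wide over its feet. Origin on the table top, mid-mouth; x = feed direction into the tunnel, y left of it, z up. Tunnel: x = 0 (mouth) to 200 mm (open far end), straight, 50 mm wide, 20 mm high at both ends, no floor (the mould slides on the table top).
- mouth (a point): Middle of the hood's mouth, 10 mm above the table (axes as hood). The mouth is the end with two guide cheeks, 14 mm high, that reach 42 mm out in front of it; the gap between them narrows from about 75 mm to 50 mm at the mouth.
- hood_mid (a point): Middle of the tunnel, 100 mm in from the mouth, 10 mm above the table (axes as hood). The mould is wholly under the hood when its centre is within 18 mm of here along the feed direction.
- stick_grip (a point): Centre of the upright grip of the loose wooden push stick (90 g), 40 mm above its sole; x towards the nose, z up. The grip is a post 16 mm thick (y), 40 mm long (x), up to 60 mm above the sole, top edges rounded. It stands on a flat runner 130 mm long, 28 mm wide, 12 mm high, whose nose is 100 mm ahead (x) of this point and rear end 30 mm behind.
- stick_nose (a point): Middle of the flat nose face of the push stick, 6 mm above its sole; this face goes against the end of the mould. Axes as stick_grip.
- short_center (a point): Bystander: centre, 6 mm up, of a shorter, wider strip mould (136 x 42 x 12 mm, long axis y, with a row of cross- and ring-shaped cavities), white and empty, loose. Not the one to feed; leave alone. It may lie in either of the two places near the robot.
- dropper: Bystander: small dropper bottle with a black top, 25 mm across, 80 mm high, origin at its underside, loose; leave alone.
- square_mould: Bystander: flat white square mould with nine square cavities, 140 x 140 x 15 mm, origin at its underside, loose; leave alone.

How it is judged:
By the outcome, as a careful person would: the job done as asked, in the order asked, and still so for the second after the job is handed in, with the robot touching nothing.
It also fails if it takes over 61 s, if anything falls off the work surface, if the arm or the gripper's body presses on something with over 40 N, if the wrist force passes 120 N, or if a joint passes its speed limit or range.

### The arm

A 6-joint arm with a two-finger parallel gripper is mounted at the origin on a cart in front of the work surface, level with it; the furniture and walls round the work are solid. World frame = base frame: x ahead of the robot, y to its left, z up, the work surface at z = 0. Lengths are in m, angles in rad, forces in N, time in s.
With the tool pointing down it reaches from about 0.375 to 0.975 m from the base axis. Payload 3.8 kg.
Tool frame: the origin (TCP) lies between the finger pads; the fingertips stand 22 mm ahead of it and the grasp point (between the pads) lies 3 mm ahead of it (bot.finger_overhang is the distance from the TCP to the fingertips, in m); x points along the fingers, y is the direction in which the jaws open and shut, and the axes are right-handed (so a half turn about x gives the same grasp; the last joint's range is limited). The gripper opens to 85 mm and grips with 20 to 120 N. Pads are 22 mm wide; open, the fingers measure 114 mm over their backs; the gripper's body (76 mm by 85 mm) begins 54 mm behind the grasp point. The pads swing forward as they close: fully open they stand 13 mm farther back than shut.
Start: joints at [1.086, 0.264, 1.604, -0, 1.274, -0.037], TCP at [0.292, 0.608, 0.253] pointing down, gripper open.
Joint ranges: [-2.63, 2.63], [-0.94, 2.18], [0.31, 2.57], [-1.31, 4.45], [0, 2.66], [-2.55, 2.55]. Speed limits (rad/s): [2.57, 2.57, 3.14, 3.14, 3.14, 3.14].

### API

Orientations are given as a rotation vector (axis times angle).
In Python, from workcell import bot gives the robot as it stands. The module is installed in compiled form; this text tells all that it offers.
- The arm moves only by the tool arm_command, never from a script. Its argument "series" is a list that holds one entry, the list of rows, each a list of 7 numbers: the turn, a rotation vector about the tool's x, y, z in rad, then the shift along the tool's x, y, z in cm, then the opening, from 0 (shut) to 1 (fully open). In form: [[[rx, ry, rz, x, y, z, grip], ...]]. A call has 1 to 10 rows; each row shifts and turns the pose as measured when the row begins, along the tool's axes as they then stand; what a row does not reach is not made up. A row lasts 1/10 s, in which the tool goes at most 50 mm and 8.59 degrees, less where a joint would pass 70% of its speed; a pose out of reach is approached as far as the arm can. A call is refused whole if a number of a shift passes 5 or a number of a turn 0.15, either way. A call with a gripper value outside its range is refused whole. The fingers move at their own pace and stop on an object; "newtons" is the grip in N (left out, the last holds). Time passes only in rows, so rows that do not move let the fingers close. It gives the time, the measured TCP pose, the force and the opening at its end, in the units of the state.
- bot.read_state(): the state, without advancing time (a new reading comes with each control period).
- bot.read_camera(name): name is "scene" or "top" or "wrist"; returns (picture, depth): 480x640x3 uint8, blue, green, red; 480x640 float32, m along the optical axis (not along the pixel's ray), 0 where there is no reading.
- bot.camera_info(name): a dict with "K" (3x3 intrinsics, pixels), "extrinsics" (4x4, takes a point from camera to world coordinates). Camera axes: x right, y down, z forward; pixel columns grow to the right and rows downward; lengths in m; the calibration is good to about 2 mm. A picture is of the moment at which its call begins: read the wrist's pose just before it. camera_info takes no time and is no camera call; for the wrist camera it gives the pose at the moment of the call.
- bot.finish_job(): hands the job in, once; it reports no verdict.
The state is a dict: "time": time; "q": joint angles; "joint_vel": joint speeds; "joint_torque": joint torques, N m; "tool_pos": TCP position; "tcp_rot": TCP orientation; "wrist_force": force on the tool from outside, world axes, zero at the start; "torque": the same for the moment, N m; "width": opening from 0.0 (shut) to 1.0 (fully open).
Only numpy, scipy, OpenCV 4.12 (cv2) and the standard library are available. Lean on these libraries where they do the work, as an engineer would, in place of code of your own. Each camera call takes 0.05 s, during which the arm holds its last target.

## Working session

There is one attempt and no reset: what is moved stays moved. The work goes in short steps, Python scripts to look and compute and a tool call to move; the robot and the scene stay as the last step left them, time stands still between calls to the robot, and variables do not carry over. Pictures are saved under pics/ and viewed, and the job is handed in when it is done.

Besides the shell and the picture viewer there is one more tool, called after "Call:" as name(argument=value, ...), one argument or row to a line, values as JSON. arm_command: Moves the arm, as the interface text tells. Its arguments: {"type":"object","properties":{"series":{"type":"array"},"newtons":{"type":"number"}},"required":["series"]}

```bash
mkdir -p pics; ls; cat > h.py <<'E'
import numpy as np,cv2
from scipy.spatial.transform import Rotation as R
from workcell import bot
def snap(name,fn):
    info=bot.camera_info(name); im,d=bot.read_camera(name)
    cv2.imwrite(f'pics/{fn}.png',im); np.savez(f'pics/{fn}.npz',im=im,d=d,K=info['K'],E=info['extrinsics'])
    return im,d,info
def ray(fn,px,z):
    f=np.load(f'pics/{fn}.npz');K=f['K'];E=f['E']
    px=np.atleast_2d(px).astype(float)
    v=np.c_[px,np.ones(len(px))]@np.linalg.inv(K).T@E[:3,:3].T
    o=E[:3,3]; t=(z-o[2])/v[:,2]
    return o+v*t[:,None]
E
python3 - <<'E'
from h import *
for n in('scene','top'):
    im,d,i=snap(n,n+'1'); print(n,i['K'].tolist() if hasattr(i['K'],'tolist') else i['K'],np.round(i['extrinsics'],3).tolist())
print(bot.read_state(), bot.finger_overhang)
E
```

```text
pics
scene [[572.6538930664618, 0.0, 318.2726823127859], [0.0, 572.6538930664618, 237.86326132439763], [0.0, 0.0, 1.0]] [[0.826, -0.405, 0.393, 0.082], [-0.564, -0.582, 0.586, -0.812], [-0.008, -0.705, -0.709, 0.847], [0.0, 0.0, 0.0, 1.0]]
top [[472.6548701340798, 0.0, 318.05562949224014], [0.0, 472.6548701340798, 239.73795940994265], [0.0, 0.0, 1.0]] [[0.023, -0.99, 0.138, 0.368], [-1.0, -0.023, -0.004, -0.135], [0.007, -0.138, -0.99, 1.171], [0.0, 0.0, 0.0, 1.0]]
{'time': 0.1, 'q': array([ 1.08612177e+00,  2.64673018e-01,  1.60525472e+00, -5.54266151e-06,
        1.27371782e+00, -3.68944675e-02]), 'joint_vel': array([ 0.00054501, -0.00212889, -0.00109884, -0.00120651,  0.00021112,
       -0.00177465]), 'joint_torque': array([ 4.46339427e-04, -5.16705465e+01, -3.68589556e+01, -7.67627557e-05,
        6.19161496e-03, -2.45178239e-05]), 'tool_pos': array([0.29195844, 0.60789538, 0.25208039]), 'tcp_rot': array([ 0.3496073 ,  1.54264859, -0.35274677]), 'wrist_force': array([-0.30598309, -0.62984407, -0.48331677]), 'torque': array([-0.01790208, -0.01240847,  0.07345639]), 'width': 0.9977884558523884} 0.022
```

View pics/top1.png

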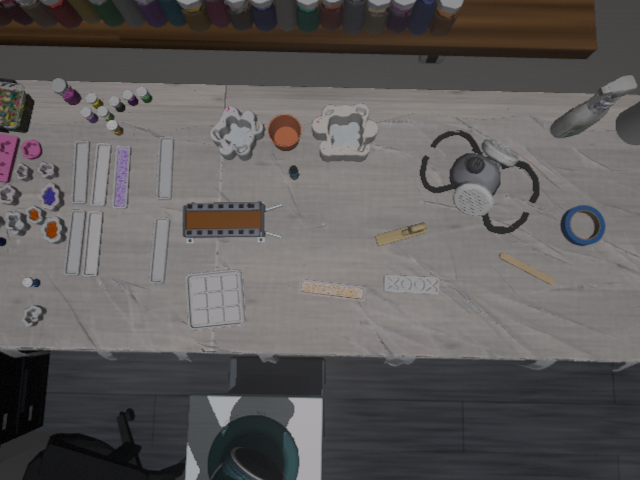

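View pics/scene1.png

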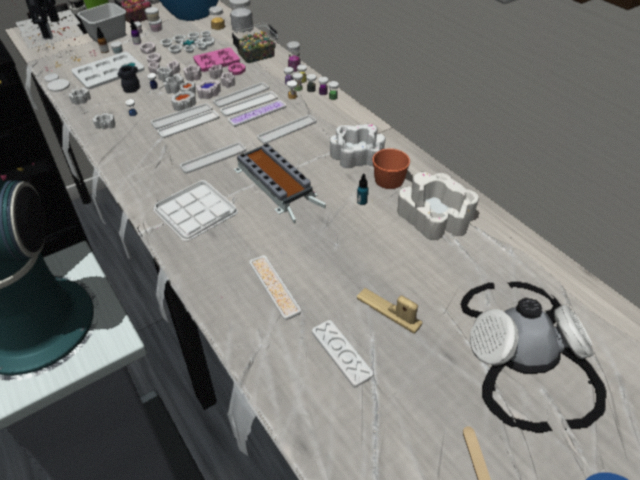

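```bash
python3 - <<'E'
from h import *
im=cv2.imread('pics/top1.png')
c=im[180:320,170:450]; cv2.imwrite('pics/crop1.png',cv2.resize(c,(800,400),interpolation=cv2.INTER_CUBIC))
s=cv2.imread('pics/scene1.png')[130:400,220:440]; cv2.imwrite('pics/crop2.png',cv2.resize(s,(489,600),interpolation=cv2.INTER_CUBIC))
for n,px,z in [('hood',[[183,202],[265,202],[183,236],[265,236]],.045),('cheeks',[[282,206],[280,237]],.014),('mould',[[303,281],[363,290],[301,291],[362,298]],.01),('stick',[[376,239],[426,224]],.012)]:
    print(n,ray('top1',px,z).round(3).tolist())
E
```

```text
hood [[0.609, 0.19, 0.045], [0.614, -0.009, 0.045], [0.526, 0.184, 0.045], [0.531, -0.012, 0.045]]
cheeks [[0.612, -0.049, 0.014], [0.534, -0.046, 0.014]]
mould [[0.427, -0.106, 0.01], [0.408, -0.253, 0.01], [0.402, -0.102, 0.01], [0.389, -0.251, 0.01]]
stick [[0.535, -0.284, 0.012], [0.575, -0.409, 0.012]]
```

View pics/crop1.png

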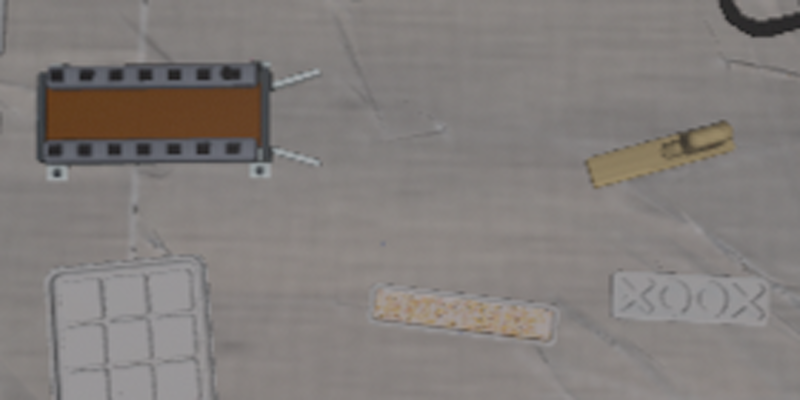

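View pics/crop2.png

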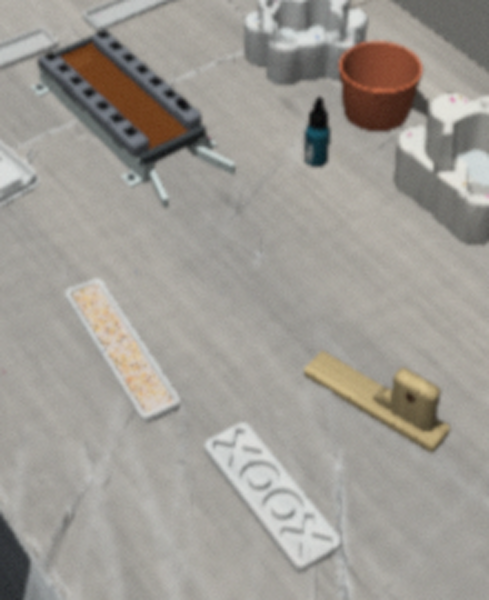

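```bash
cat >> h.py <<'E'
def need(pos,yvec):
    """shift (cm) and turn (rad) in tool axes from here to a tool-down pose with jaw axis yvec (world xy)"""
    s=bot.read_state(); Rc=R.from_rotvec(s['tcp_rot']); M=Rc.as_matrix()
    y=np.r_[yvec,0]; y=y/np.linalg.norm(y)
    if y@M[:,1]<0: y=-y
    x=np.array([0,0,-1.]); T=np.c_[x,y,np.cross(x,y)]
    print('t',round(s['time'],2),'pos',s['tool_pos'].round(4),'F',s['wrist_force'].round(1),'w',round(s['width'],3),'q6',s['q'][5].round(2))
    print(' shift cm',(M.T@(np.array(pos)-s['tool_pos'])*100).round(2),'turn',(Rc.inv()*R.from_matrix(T)).as_rotvec().round(3))
    print(' shift after turn cm',(T.T@(np.array(pos)-s['tool_pos'])*100).round(2))
E
python3 - <<'E'
from h import *
s=bot.read_state();print(R.from_rotvec(s['tcp_rot']).as_matrix().round(3))
def rect(fn,m,z):
    m=cv2.morphologyEx(m.astype(np.uint8)*255,cv2.MORPH_CLOSE,np.ones((5,5)))
    for c in sorted(cv2.findContours(m,0,2)[0],key=cv2.contourArea)[::-1][:1]:
        r=cv2.minAreaRect(ray(fn,c[:,0,:],z)[:,:2].astype(np.float32)*1000)
        print(fn,cv2.boundingRect(c),'rect mm',np.round(r[0],1),np.round(r[1],1),round(r[2],2)); print(cv2.boxPoints(r).round(0).tolist())
for fn in('top1','scene1'):
    im=cv2.imread(f'pics/{fn}.png'); hsv=cv2.cvtColor(im,cv2.COLOR_BGR2HSV); H,S,V=cv2.split(hsv)
    yy,xx=np.mgrid[:480,:640]
    b={'top1':[(175,270,195,245),(370,432,215,250),(298,368,275,305)],'scene1':[(230,330,140,205),(350,430,280,335),(245,305,250,322)]}[fn]
    def box(k): a=b[k]; return (xx>a[0])&(xx<a[1])&(yy>a[2])&(yy<a[3])
    print('amber');rect(fn,box(0)&(S>150)&(H<20),.035)
    print('stick');rect(fn,box(1)&(S>70),.012)
    print('cast');rect(fn,box(2)&(S>40)&(V>150),.009)
    d=np.load(f'pics/{fn}.npz')['d']
    print(d[220,225] if fn=='top1' else d[175,272])
E
```

```text
[[-0.001  0.433  0.901]
 [-0.002  0.901 -0.433]
 [-1.    -0.002 -0.   ]]
amber
top1 (186, 211, 75, 18) rect mm [570.5  92.6] [ 39.7 180.5] 2.19
[[547.0, 182.0], [554.0, 2.0], [594.0, 3.0], [587.0, 184.0]]
stick
top1 (376, 223, 50, 23) rect mm [ 549.2 -346.1] [ 24.7 128.2] 16.63
[[519.0, -288.0], [556.0, -411.0], [579.0, -404.0], [543.0, -281.0]]
cast
top1 (302, 283, 58, 15) rect mm [ 407.9 -174.1] [141.9  23.6] 84.22
[[389.0, -243.0], [413.0, -246.0], [427.0, -105.0], [403.0, -102.0]]
1.1573257
amber
scene1 (249, 150, 54, 46) rect mm [569.5  91.5] [178.6  39.6] 89.67
[[549.0, 2.0], [589.0, 2.0], [590.0, 181.0], [550.0, 181.0]]
stick
scene1 (357, 289, 65, 43) rect mm [ 558.3 -344.3] [ 56.9 127.3] 16.2
[[513.0, -291.0], [549.0, -413.0], [603.0, -397.0], [568.0, -275.0]]
cast
scene1 (253, 260, 42, 53) rect mm [ 404.2 -172.1] [143.2  25.3] 83.33
[[383.0, -242.0], [408.0, -245.0], [425.0, -102.0], [400.0, -100.0]]
1.2920339
```

Call:
arm_command(
  series=[
    [[0.075,0,0,0,-1.2,4.7,1],[0.075,0,0,0,-1.2,4.7,1],[0.075,0,0,0,-1.2,4.7,1],[0.075,0,0,0,-1.2,4.7,1],[0.08,0,0,0,-1.2,4.7,1],[0.08,0,0,0,-1.2,4.7,1],[0.08,0,0,0,-1.2,4.7,1],[0.08,0,0,0,-1.2,4.7,1],[0.08,0,0,0,-1.2,4.7,1],[0.08,0,0,0,-1.2,4.7,1]],
  ],
)

```text
time: 1.1
tool_pos: [0.5294, 0.1905, 0.2456]
tcp_rot: [0.961, 1.348, -0.975]
wrist_force: [1.5, 0.5, 0.3]
width: 0.998
```

```bash
python3 - <<'E'
from h import *
need((.407,-.173,.15),(.995,-.1))
E
```

```text
t 1.1 pos [0.5294 0.1905 0.2456] F [1.5 0.5 0.3] w 0.998 q6 -0.02
 shift cm [  9.83 -23.1   30.54] turn [0.424 0.004 0.008]
 shift after turn cm [ 9.56 -8.55 37.39]
```

```bash
python3 - <<'E'
from h import *
im,d,i=snap('wrist','w1');print(np.round(i['extrinsics'],3).tolist())
E
```

```text
[[0.948, 0.303, 0.095, 0.504], [0.317, -0.896, -0.31, 0.271], [-0.009, 0.324, -0.946, 0.366], [0.0, 0.0, 0.0, 1.0]]
```

View pics/w1.png

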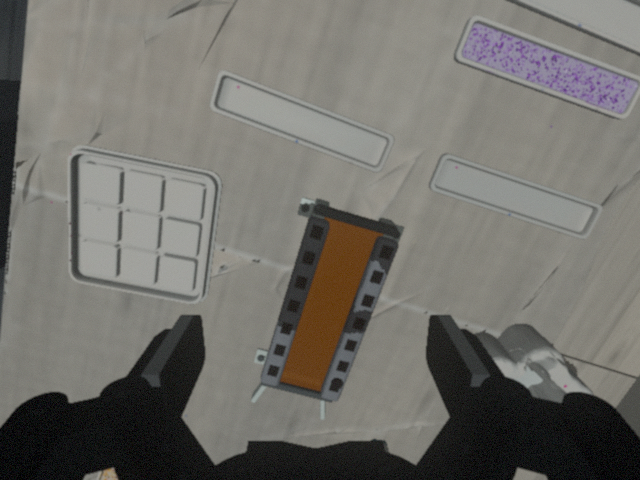

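```bash
python3 - <<'E'
from h import *
fn='w1'
im=cv2.imread('pics/w1.png'); H,S,V=cv2.split(cv2.cvtColor(im,cv2.COLOR_BGR2HSV))
m=((S>150)&(H<20)&(V>50)).astype(np.uint8)*255
m=cv2.morphologyEx(m,cv2.MORPH_OPEN,np.ones((3,3)))
c=max(cv2.findContours(m,0,2)[0],key=cv2.contourArea)
for z in(.03,.04,.045):
    r=cv2.minAreaRect(ray(fn,c[:,0],z)[:,:2].astype(np.float32)*1000); print(z,np.round(r[0],1),np.round(r[1],1),r[2])
print('roof',ray(fn,[[308,208],[401,230],[338,400],[262,383]],.045).round(3).tolist())
print('cheek tips',ray(fn,[[253,402],[323,418]],.014).round(3).tolist())
f=np.load('pics/w1.npz');d=f['d'];K=f['K'];E=f['E']
for u,v in [(330,300),(310,320),(300,280),(360,320),(340,225),(300,388),(253,402),(323,416)]:
    p=np.linalg.inv(K)@[u,v,1]*d[v,u]; print((u,v),(E[:3,:3]@p+E[:3,3]).round(3))
E
```

```text
0.03 [569.2  92.8] [ 46.6 183.3] 1.700474500656128
0.04 [567.2  98.1] [ 45.2 177.9] 1.7004977464675903
0.045 [566.3 100.7] [ 44.5 175.1] 1.7005447149276733
roof [[0.521, 0.19, 0.045], [0.604, 0.197, 0.045], [0.613, 0.009, 0.045], [0.534, 0.004, 0.045]]
cheek tips [[0.534, -0.049, 0.014], [0.616, -0.045, 0.014]]
(330, 300) [0.571 0.106 0.03 ]
(310, 320) [0.559 0.08  0.03 ]
(300, 280) [0.535 0.124 0.044]
(360, 320) [0.601 0.103 0.046]
(340, 225) [0.555 0.18  0.029]
(300, 388) [0.574 0.001 0.033]
(253, 402) [ 0.534 -0.048  0.015]
(323, 416) [ 0.614 -0.042  0.015]
```

Call:
arm_command(
  series=[
    [[0.075,0,0,1,-1.3,4.6,1],[0.075,0,0,1,-1.3,4.6,1],[0.075,0,0,1,-1.3,4.6,1],[0.075,0,0,1,-1.3,4.6,1],[0.07,0,0,1,-1.3,4.6,1],[0.07,0,0,1,-1.3,4.6,1],[0,0,0,1,-1.3,4.6,1]],
  ],
)

```text
time: 1.85
tool_pos: [0.4677, -0.1412, 0.1787]
tcp_rot: [1.301, 1.135, -1.315]
wrist_force: [1.2, -0.4, -0.3]
width: 0.996
```

```bash
python3 - <<'E'
from h import *
need((.407,-.173,.15),(.995,-.1))
im,d,i=snap('wrist','w2')
E
```

```text
t 1.85 pos [ 0.4677 -0.1412  0.1787] F [ 1.2 -0.4 -0.3] w 0.996 q6 -0.2
 shift cm [ 2.91 -5.57  3.95] turn [-0.037  0.01   0.001]
 shift after turn cm [ 2.87 -5.72  3.78]
```

View pics/w2.png

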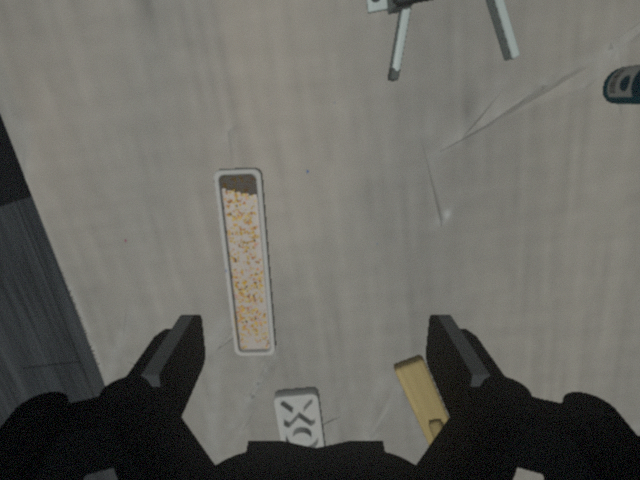

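```bash
python3 - <<'E'
from h import *
im=cv2.imread('pics/w2.png')
cv2.imwrite('pics/w2c.png',cv2.resize(im[150:370,190:330],None,fx=2.7,fy=2.7,interpolation=cv2.INTER_CUBIC))
p=ray('w2',[[214,170],[261,168],[274,352],[236,356]],.01);print(p.round(4).tolist(),p.mean(0).round(4))
print('hood tips',ray('w2',[[393,79],[512,58]],.014).round(4).tolist())
print('stick nose',ray('w2',[[395,365],[423,356]],.012).round(4).tolist())
E
```

```text
[[0.3981, -0.0931, 0.01], [0.4328, -0.0964, 0.01], [0.4147, -0.2558, 0.01], [0.3809, -0.2553, 0.01]] [ 0.4066 -0.1751  0.01  ]
hood tips [[0.533, -0.0491, 0.014], [0.6124, -0.047, 0.014]]
stick nose [[0.5183, -0.2823, 0.012], [0.5432, -0.2763, 0.012]]
```

View pics/w2c.png

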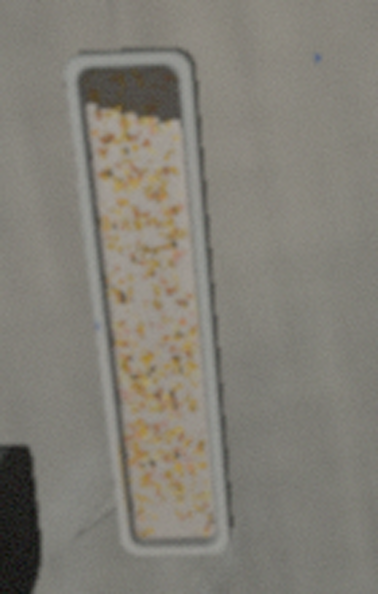

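Call:
arm_command(
  series=[
    [[-0.04,0.01,0,2,-3,2,0.65],[0,0,0,2.5,-2.8,1.9,0.65],[0,0,0,3.5,0,0,0.65],[0,0,0,2.5,0,0,0.65],[0,0,0,1,0,0,0.65]],
  ],
)

```text
time: 2.4
tool_pos: [0.398, -0.183, 0.0602]
tcp_rot: [1.28, 1.157, -1.29]
wrist_force: [-0.6, -0.6, 0.1]
width: 0.647
```

```bash
python3 - <<'E'
from h import *
need((.4066,-.175,.024),(.994,-.108))
im,d,i=snap('wrist','w3')
E
```

```text
t 2.4 pos [ 0.398  -0.183   0.0602] F [-0.6 -0.6  0.1] w 0.647 q6 -0.37
 shift cm [ 3.61  0.79 -0.91] turn [0.004 0.005 0.003]
 shift after turn cm [ 3.62  0.77 -0.89]
```

View pics/w3.png

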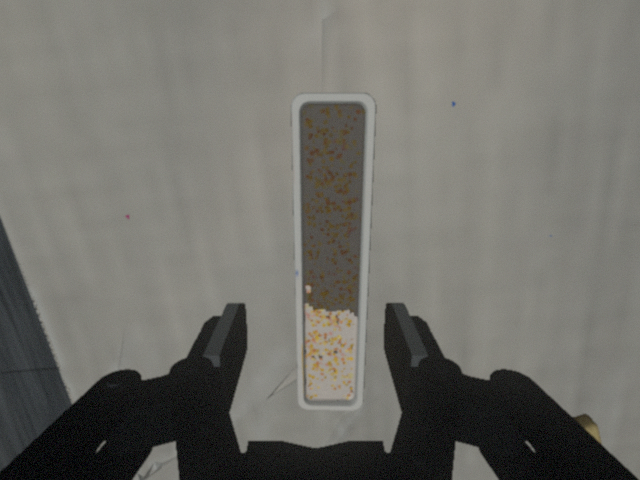

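Call:
arm_command(
  series=[
    [[0,0.005,0,0,0.7,-0.9,0.65],[0,0,0,1.2,0,0,0.65],[0,0,0,1,0,0,0.65],[0,0,0,0.6,0,0,0.65],[0,0,0,0,0,0,0.65]],
  ],
)

```text
time: 2.95
tool_pos: [0.4102, -0.1736, 0.0322]
tcp_rot: [1.282, 1.159, -1.283]
wrist_force: [0.0, 0.2, -0.3]
width: 0.648
```

```bash
python3 - <<'E'
from h import *
need((.4066,-.175,.024),(.994,-.108))
im,d,i=snap('wrist','w4')
E
```

```text
t 2.95 pos [ 0.4102 -0.1736  0.0322] F [ 0.   0.2 -0.3] w 0.648 q6 -0.36
 shift cm [ 0.82 -0.35  0.18] turn [ 0.008  0.001 -0.001]
 shift after turn cm [ 0.82 -0.34  0.18]
```

View pics/w4.png

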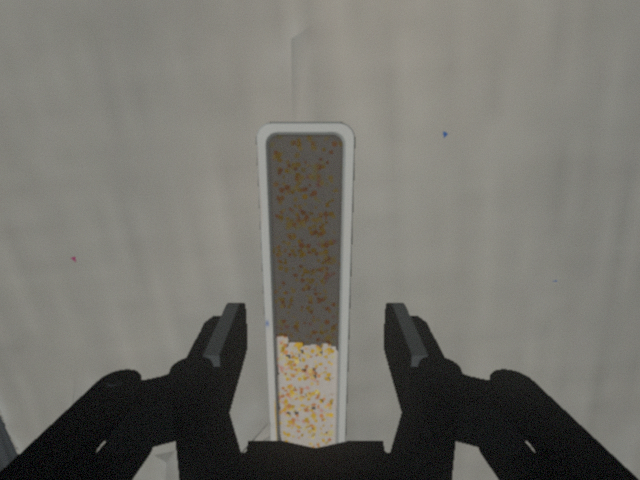

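Call:
arm_command(
  newtons=40,
  series=[
    [[0,0,0,0.2,-0.3,0.1,0.65],[0,0,0,0.4,0,0,0.65],[0,0,0,0.2,0,0,0.65],[0,0,0,0,0,0,0.65]],
  ],
)

```text
time: 3.4
tool_pos: [0.4077, -0.1751, 0.0249]
tcp_rot: [1.283, 1.156, -1.282]
wrist_force: [0.4, -0.2, -0.1]
width: 0.648
```

```bash
python3 - <<'E'
from h import *
need((.4066,-.175,.024),(.994,-.108))
E
```

```text
t 3.4 pos [ 0.4077 -0.1751  0.0249] F [ 0.4 -0.2 -0.1] w 0.648 q6 -0.36
 shift cm [ 0.09 -0.12  0.  ] turn [ 0.007  0.002 -0.003]
 shift after turn cm [ 0.09 -0.11  0.  ]
```

Call:
arm_command(
  newtons=40,
  series=[
    [[0,0,0,0.1,-0.1,0,0.45],[0,0,0,0,0,0,0.3],[0,0,0,0,0,0,0.3],[0,0,0,0,0,0,0.3],[0,0,0,0,0,0,0.3]],
  ],
)

```text
time: 3.9
tool_pos: [0.407, -0.1754, 0.0243]
tcp_rot: [1.283, 1.155, -1.281]
wrist_force: [0.8, -0.2, -0.4]
width: 0.408
```

```bash
python3 - <<'E'
from h import *
need((.4066,-.175,.024),(.994,-.108))
im,d,i=snap('wrist','w5')
E
```

```text
t 3.9 pos [ 0.407  -0.1754  0.0243] F [ 0.8 -0.2 -0.4] w 0.408 q6 -0.36
 shift cm [ 0.03 -0.05 -0.03] turn [ 0.007  0.002 -0.004]
 shift after turn cm [ 0.03 -0.05 -0.03]
```

View pics/w5.png

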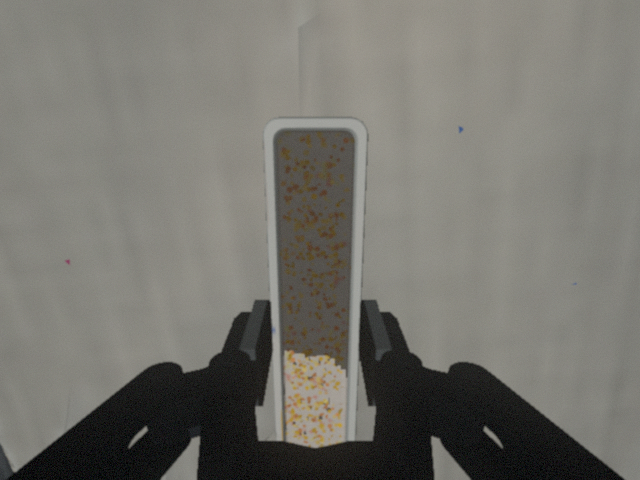

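Call:
arm_command(
  series=[
    [[0,0,0,-0.8,0,0,0.3],[0,0,0,-1.5,0,0,0.3],[0,0,0,-1,0,0,0.3],[0,0,0,0,0,0,0.3]],
  ],
)

```text
time: 4.35
tool_pos: [0.4064, -0.175, 0.059]
tcp_rot: [1.283, 1.156, -1.282]
wrist_force: [0.5, 0.5, -0.4]
width: 0.407
```

```bash
python3 - <<'E'
from h import *
need((.576,-.155,.058),(1,.028))
im,d,i=snap('wrist','w6')
E
```

```text
t 4.35 pos [ 0.4064 -0.175   0.059 ] F [ 0.5  0.5 -0.4] w 0.407 q6 -0.36
 shift cm [ 0.14 16.67 -3.7 ] turn [-0.129  0.002 -0.003]
 shift after turn cm [ 0.1  17.01 -1.52]
```

View pics/w6.png

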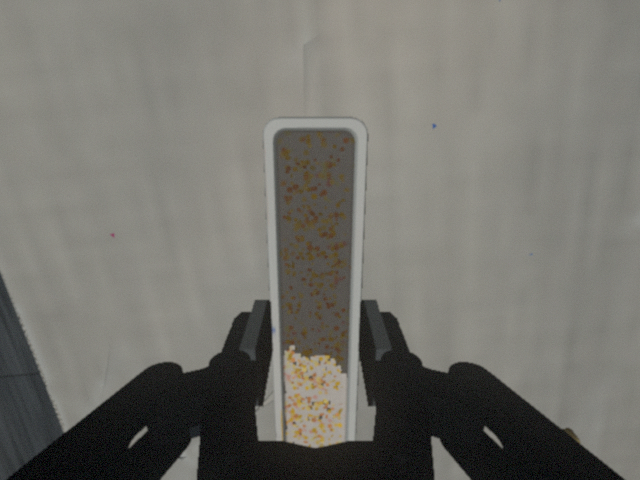

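Lifted cleanly: the mould's front edge stays at the same pixels (265–367, 118), so it hasn't slipped. Carry on.

Call:
arm_command(
  series=[
    [[-0.03,0,0,0,1.5,-0.2,0.3],[-0.03,0,0,0,3,-0.3,0.3],[-0.03,0,0,0,3,-0.3,0.3],[-0.03,0,0,0,3,-0.3,0.3],[-0.01,0,0,0,3,-0.2,0.3],[0,0,0,0,2,-0.1,0.3],[0,0,0,0,0.7,0,0.3],[0,0,0,0,0,0,0.3]],
  ],
)

```text
time: 5.2
tool_pos: [0.5785, -0.1615, 0.0534]
tcp_rot: [1.178, 1.228, -1.178]
wrist_force: [0.3, 0.5, 0.2]
width: 0.404
```

```bash
python3 - <<'E'
from h import *
need((.576,-.155,.058),(1,.028))
im,d,i=snap('wrist','w7')
im,d,i=snap('top','top2')
cv2.imwrite('pics/top2c.png',cv2.resize(im[180:320,170:450],(800,400),interpolation=cv2.INTER_CUBIC))
E
```

```text
t 5.2 pos [ 0.5785 -0.1615  0.0534] F [0.3 0.5 0.2] w 0.404 q6 -0.36
 shift cm [-0.46 -0.23 -0.66] turn [ 0.014  0.    -0.001]
 shift after turn cm [-0.46 -0.24 -0.66]
```

View pics/w7.png

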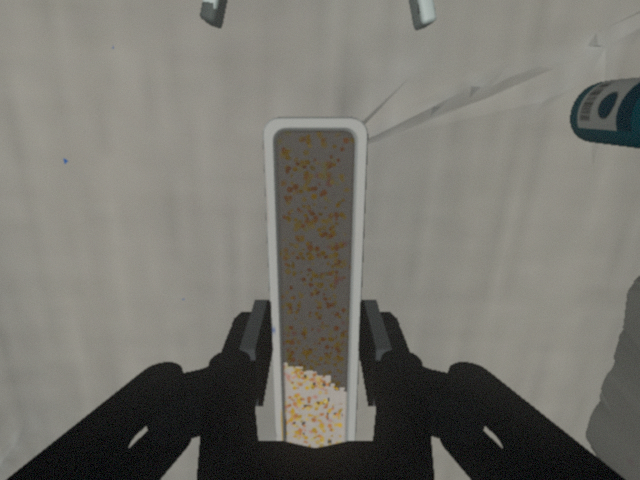

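Call:
arm_command(
  series=[
    [[0.012,0,0,0.5,-0.2,-0.3,0.3],[0,0,0,1,0,0,0.3],[0,0,0,0.7,0,0,0.3],[0,0,0,0.3,0,0,0.3],[0,0,0,0,0,0,0.3]],
  ],
)

```text
time: 5.8
tool_pos: [0.5693, -0.1583, 0.0249]
tcp_rot: [1.188, 1.227, -1.193]
wrist_force: [-1.1, 0.7, -0.1]
width: 0.407
```

```bash
python3 - <<'E'
from h import *
need((.576,-.158,.0243),(1,.028))
E
```

```text
t 5.8 pos [ 0.5693 -0.1583  0.0249] F [-1.1  0.7 -0.1] w 0.407 q6 -0.34
 shift cm [ 0.05  0.67 -0.01] turn [-0.001 -0.002  0.005]
 shift after turn cm [ 0.06  0.67 -0.01]
```

Call:
arm_command(
  series=[
    [[0,0,0,0,0.4,0,0.3],[0,0,0,0,0.1,0,0.3],[0,0,0,0,0,0,0.3]],
  ],
)

```text
time: 6.1
tool_pos: [0.5748, -0.1584, 0.025]
tcp_rot: [1.188, 1.226, -1.193]
wrist_force: [0.3, -0.9, 0.2]
width: 0.41
```

```bash
python3 - <<'E'
from h import *
need((.575,-.158,.0238),(1,.028))
E
```

```text
t 6.1 pos [ 0.5748 -0.1584  0.025 ] F [ 0.3 -0.9  0.2] w 0.41 q6 -0.34
 shift cm [ 0.12  0.02 -0.04] turn [-0.002 -0.002  0.005]
 shift after turn cm [ 0.12  0.02 -0.04]
```

Call:
arm_command(
  series=[
    [[0,0,0,0.1,0,0,0.3],[0,0,0,0,0,0,0.3],[0,0,0,0,0,0,0.55],[0,0,0,0,0,0,0.65],[0,0,0,0,0,0,0.65]],
  ],
)

```text
time: 6.6
tool_pos: [0.576, -0.1587, 0.0251]
tcp_rot: [1.189, 1.224, -1.191]
wrist_force: [0.3, 0.7, -0.2]
width: 0.648
```

Call:
arm_command(
  series=[
    [[0,0,0,-1,0,0,0.65],[0,0,0,-3,0,0,0.65],[0,0,0,-4.5,0,0,0.65],[0,0,0,-4,0,1,0.65],[0,0,0,-2,0,3,0.65],[0,0,0,0,0,1,0.65],[0,0,0,0,0,0,0.65]],
  ],
)

```text
time: 7.3
tool_pos: [0.577, -0.2092, 0.1782]
tcp_rot: [1.187, 1.225, -1.191]
wrist_force: [-0.4, 0.1, -1.1]
width: 0.651
```

```bash
python3 - <<'E'
from h import *
need((.557,-.379,.1),(.958,.287))
im,d,i=snap('wrist','w8')
E
```

```text
t 7.3 pos [ 0.577  -0.2092  0.1782] F [-0.4  0.1 -1.1] w 0.651 q6 -0.42
 shift cm [ 7.82 -2.44 16.92] turn [-0.263 -0.001  0.004]
 shift after turn cm [ 7.82 -6.79 15.69]
```

View pics/w8.png

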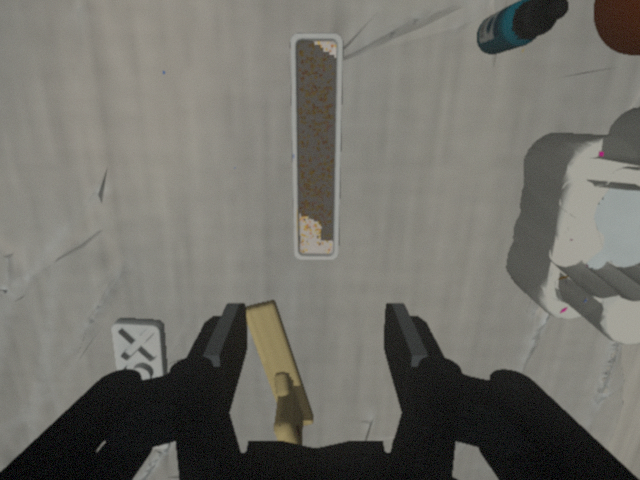

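```bash
python3 - <<'E'
from h import *
p=ray('w8',[[291,36],[342,36],[339,258],[295,258]],.01);print(p.round(4).tolist(),p.mean(0).round(4))
print('stick',ray('w8',[[246,308],[273,301],[312,418]],.012).round(4).tolist())
f=np.load('pics/w8.npz');d=f['d'];K=f['K'];E=f['E']
for u,v in [(282,378),(285,395),(290,430),(265,330)]:
    p=np.linalg.inv(K)@[u,v,1]*d[v,u]; print((u,v),(E[:3,:3]@p+E[:3,3]).round(3))
E
```

```text
[[0.5565, -0.0809, 0.01], [0.5905, -0.08, 0.01], [0.5958, -0.2387, 0.01], [0.5608, -0.2397, 0.01]] [ 0.5759 -0.1598  0.01  ]
stick [[0.5207, -0.2845, 0.012], [0.5431, -0.2774, 0.012], [0.5781, -0.3969, 0.012]]
(282, 378) [ 0.551 -0.347  0.019]
(285, 395) [ 0.554 -0.359  0.027]
(290, 430) [ 0.561 -0.365  0.059]
(265, 330) [ 0.536 -0.305  0.012]
```

Call:
arm_command(
  series=[
    [[-0.09,0,0,0,-0.5,3,0.6],[-0.09,0,0,1,-1,4,0.6],[-0.08,0,0,2,-1.2,4,0.6],[0,0,0,2,-1.5,3,0.6],[0,0,0,1,-0.5,1,0.6],[0,0,0,0,0,0,0.6]],
  ],
)

```text
time: 7.95
tool_pos: [0.5528, -0.3599, 0.1056]
tcp_rot: [0.987, 1.359, -0.984]
wrist_force: [-0.9, 0.7, 0.3]
width: 0.603
```

```bash
python3 - <<'E'
from h import *
need((.560,-.377,.1),(.96,.281))
im,d,i=snap('wrist','w9')
E
```

```text
t 7.95 pos [ 0.5528 -0.3599  0.1056] F [-0.9  0.7  0.3] w 0.603 q6 -0.92
 shift cm [0.52 0.18 1.86] turn [ 0.019 -0.017  0.011]
 shift after turn cm [0.56 0.21 1.84]
```

View pics/w9.png

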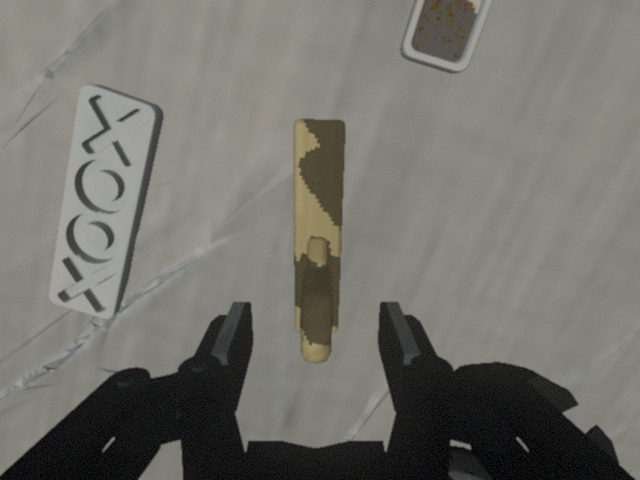

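```bash
python3 - <<'E'
from h import *
n=ray('w9',[[294,121],[345,121]],.012).mean(0);print('nose',n.round(4))
t=ray('w9',[[317,362]],.055);print('post rear top',t.round(4))
p=ray('w9',[[294,200],[294,330],[341,200],[338,330]],.012);print(p.round(4).tolist())
E
```

```text
nose [ 0.5306 -0.2845  0.012 ]
post rear top [[ 0.5652 -0.3983  0.055 ]]
[[0.5297, -0.3295, 0.012], [0.5532, -0.4094, 0.012], [0.555, -0.3215, 0.012], [0.5795, -0.401, 0.012]]
```

Call:
arm_command(
  series=[
    [[0.01,-0.015,0.01,0.5,0.2,1.3,0.6],[0,0,0,1,0,0.3,0.6],[0,0,0,1.5,0,0,0.6],[0,0,0,0,0,0,0.6]],
  ],
)

```text
time: 8.4
tool_pos: [0.5624, -0.3703, 0.075]
tcp_rot: [0.989, 1.335, -0.986]
wrist_force: [-0.5, 0.7, -0.1]
width: 0.6
```

```bash
python3 - <<'E'
from h import *
need((.560,-.377,.045),(.96,.281))
E
```

```text
t 8.4 pos [ 0.5624 -0.3703  0.075 ] F [-0.5  0.7 -0.1] w 0.6 q6 -0.92
 shift cm [ 3.   -0.43  0.58] turn [ 0.013 -0.001 -0.002]
 shift after turn cm [ 3.   -0.42  0.58]
```

Call:
arm_command(
  series=[
    [[0,0,0,0.8,-0.4,0.7,0.6],[0,0,0,1.2,0,0.1,0.6],[0,0,0,0.6,0,0,0.6],[0,0,0,0.2,0,0,0.6],[0,0,0,0,0,0,0.6]],
  ],
)

```text
time: 8.9
tool_pos: [0.5612, -0.3788, 0.0444]
tcp_rot: [0.989, 1.336, -0.985]
wrist_force: [0.1, -0.7, 0.3]
width: 0.599
```

```bash
python3 - <<'E'
from h import *
need((.560,-.379,.045),(.957,.29))
im,d,i=snap('wrist','w10')
E
```

```text
t 8.9 pos [ 0.5612 -0.3788  0.0444] F [ 0.1 -0.7  0.3] w 0.599 q6 -0.93
 shift cm [-0.07 -0.12 -0.02] turn [ 0.004 -0.002 -0.002]
 shift after turn cm [-0.06 -0.12 -0.01]
```

View pics/w10.png

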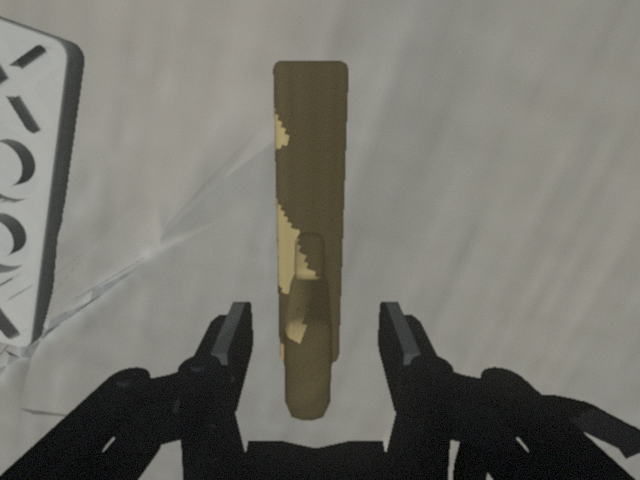

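Call:
arm_command(
  newtons=60,
  series=[
    [[0.003,0,0,0,-0.15,0,0.45],[0,0,0,0,0,0,0.3],[0,0,0,0,0,0,0],[0,0,0,0,0,0,0],[0,0,0,0,0,0,0],[0,0,0,0,0,0,0]],
  ],
)

```text
time: 9.55
tool_pos: [0.5605, -0.3799, 0.0463]
tcp_rot: [0.991, 1.332, -0.987]
wrist_force: [-0.1, 0.3, -0.5]
width: 0.182
```

```bash
python3 - <<'E'
from h import *
need((.579,-.379,.055),(1,.03))
im,d,i=snap('wrist','w11')
E
```

```text
t 9.55 pos [ 0.5605 -0.3799  0.0463] F [-0.1  0.3 -0.5] w 0.182 q6 -0.93
 shift cm [-0.86  1.8   0.45] turn [ 0.265  0.    -0.004]
 shift after turn cm [-0.87  1.85 -0.04]
```

View pics/w11.png

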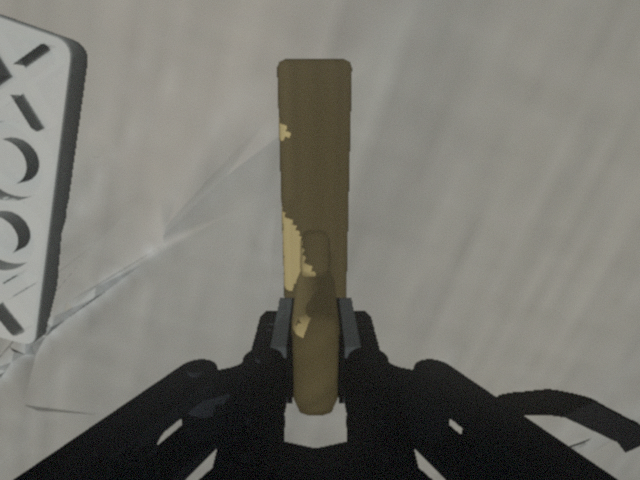

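Call:
arm_command(
  series=[
    [[0,0,0,-0.8,0,0,0],[0.08,0,0,-0.2,0.5,0,0],[0.1,0,0,0,0.8,0,0],[0.08,0,0,0,0.6,0,0],[0,0,0,0,0,0,0],[0,0,0,0,0,0,0]],
  ],
)

```text
time: 10.2
tool_pos: [0.5797, -0.3763, 0.0591]
tcp_rot: [1.191, 1.219, -1.186]
wrist_force: [-0.5, 1.2, -0.7]
width: 0.176
```

```bash
python3 - <<'E'
from h import *
need((.582,-.379,.055),(1,.03))
im,d,i=snap('wrist','w12')
E
```

```text
t 10.2 pos [ 0.5797 -0.3763  0.0591] F [-0.5  1.2 -0.7] w 0.176 q6 -0.64
 shift cm [0.42 0.23 0.28] turn [-0.002  0.    -0.004]
 shift after turn cm [0.41 0.23 0.28]
```

View pics/w12.png

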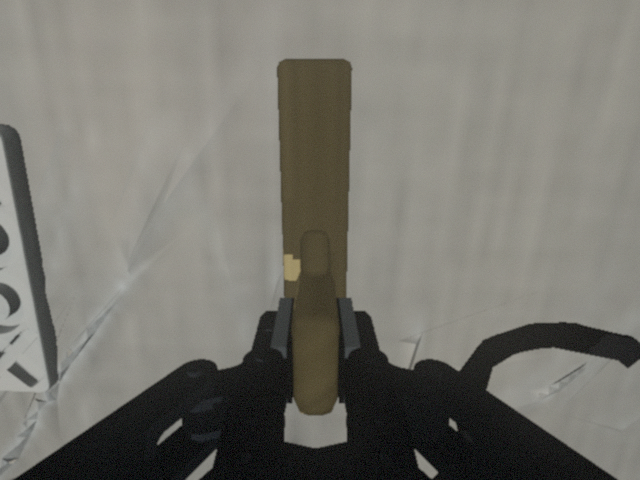

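Call:
arm_command(
  series=[
    [[0,0,0,0.6,0.2,0,0],[0,0,0,0.4,0,0,0],[0,0,0,0.1,0,0,0],[0,0,0,0,0,0,0]],
  ],
)

```text
time: 10.65
tool_pos: [0.5807, -0.3762, 0.0469]
tcp_rot: [1.189, 1.221, -1.185]
wrist_force: [-0.4, 0.2, -0.7]
width: 0.181
```

```bash
python3 - <<'E'
from h import *
need((.582,-.345,.0465),(1,.03))
im,d,i=snap('top','top3')
cv2.imwrite('pics/top3c.png',cv2.resize(im[180:320,170:450],(800,400),interpolation=cv2.INTER_CUBIC))
im,d,i=snap('scene','sc3')
cv2.imwrite('pics/sc3c.png',cv2.resize(im[130:400,220:480],None,fx=2.2,fy=2.2,interpolation=cv2.INTER_CUBIC))
E
```

```text
t 10.65 pos [ 0.5807 -0.3762  0.0469] F [-0.4  0.2 -0.7] w 0.181 q6 -0.64
 shift cm [ 0.04  0.22 -3.11] turn [-0.001 -0.    -0.003]
 shift after turn cm [ 0.04  0.22 -3.11]
```

View pics/top3c.png

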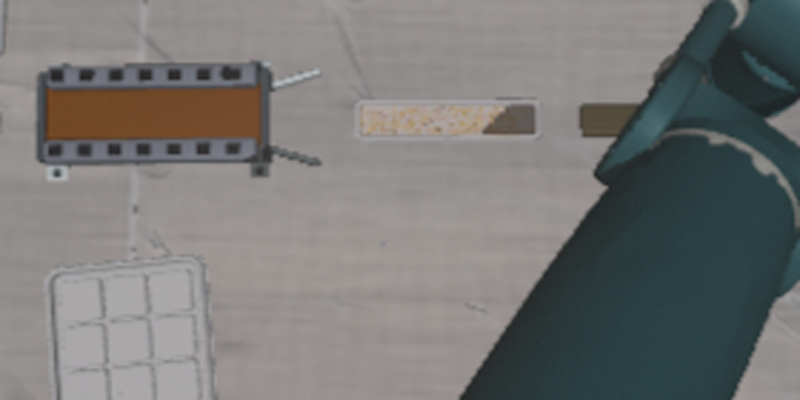

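View pics/sc3c.png

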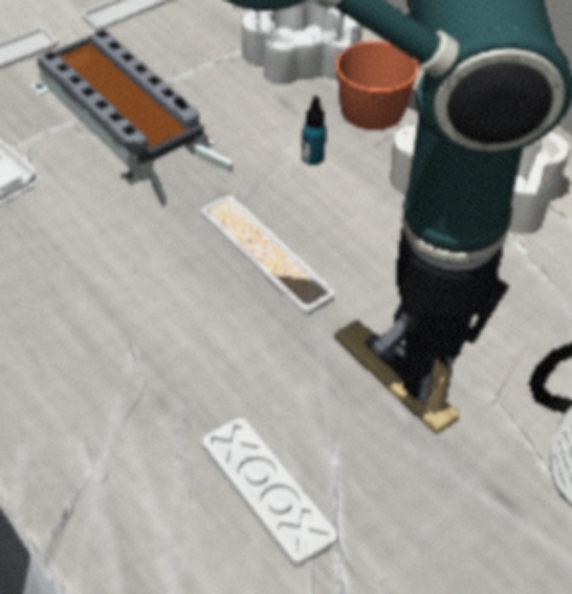

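Call:
arm_command(
  series=[
    [[0,0,0,-0.05,0.1,-1,0],[0,0,0,0,0,-1.2,0],[0,0,0,0,0,-0.7,0],[0,0,0,0,0,-0.7,0],[0,0,0,0,0,-1,0],[0,0,0,0,0,-1,0],[0,0,0,0,0,-1,0],[0,0,0,0,0,0,0]],
  ],
)

```text
time: 11.55
tool_pos: [0.5799, -0.3033, 0.0483]
tcp_rot: [1.189, 1.221, -1.184]
wrist_force: [-0.5, -0.1, -1.6]
width: 0.182
```

```bash
python3 - <<'E'
from h import *
need((.5735,-.0885,.047),(1,.03))
im,d,i=snap('wrist','w13')
im,d,i=snap('top','top4')
cv2.imwrite('pics/top4c.png',cv2.resize(im[180:320,170:450],(800,400),interpolation=cv2.INTER_CUBIC))
E
```

```text
t 11.55 pos [ 0.5799 -0.3033  0.0483] F [-0.5 -0.1 -1.6] w 0.182 q6 -0.55
 shift cm [ 1.400e-01  1.000e-02 -2.149e+01] turn [ 0.    -0.    -0.004]
 shift after turn cm [  0.13   0.   -21.49]
```

View pics/top4c.png

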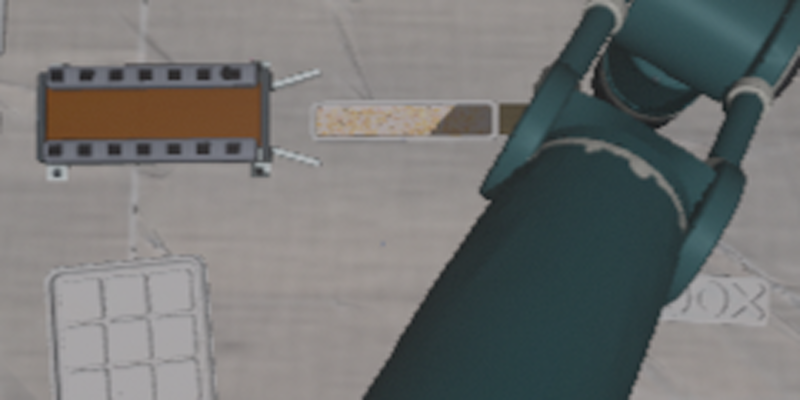

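View pics/w13.png

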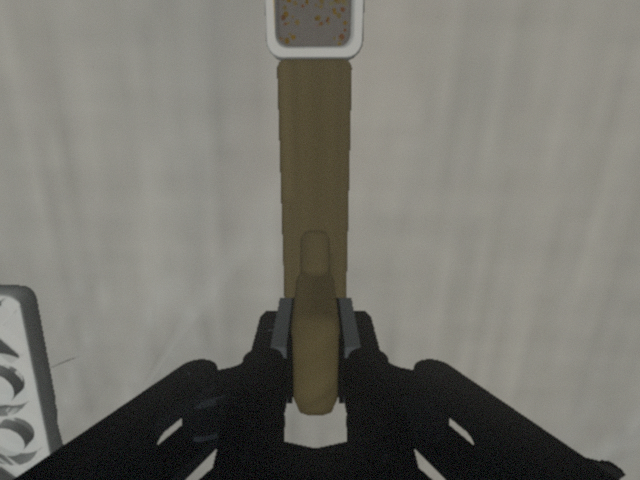

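Call:
arm_command(
  series=[
    [[0,0,0,0.05,0,-0.6,0],[0,0,0,0,0,-1,0],[0,0,0,0,0,-1,0],[0,0,0,0,0,-1,0],[0,0,0,0,0,-1,0],[0,0,0,0,0,-1,0],[0,0,0,0,0,-1,0],[0,0,0,0,0,-0.5,0],[0,0,0,0,0,0,0]],
  ],
)

```text
time: 12.55
tool_pos: [0.5782, -0.228, 0.0482]
tcp_rot: [1.189, 1.218, -1.184]
wrist_force: [0.6, -0.9, -1.2]
width: 0.176
```

```bash
python3 - <<'E'
from h import *
need((.5735,-.0885,.047),(1,.03))
im,d,i=snap('wrist','w14')
im,d,i=snap('top','top5')
cv2.imwrite('pics/top5c.png',cv2.resize(im[180:320,170:450],(800,400),interpolation=cv2.INTER_CUBIC))
E
```

```text
t 12.55 pos [ 0.5782 -0.228   0.0482] F [ 0.6 -0.9 -1.2] w 0.176 q6 -0.45
 shift cm [  0.1   -0.06 -13.96] turn [-0.001  0.001 -0.005]
 shift after turn cm [  0.12  -0.05 -13.96]
```

View pics/top5c.png

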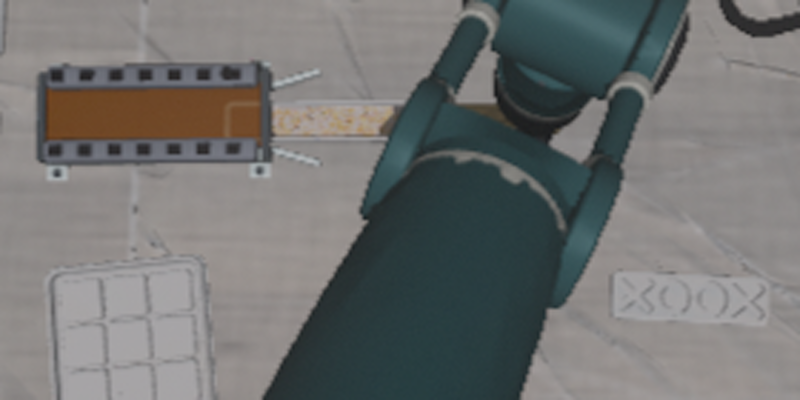

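View pics/w14.png

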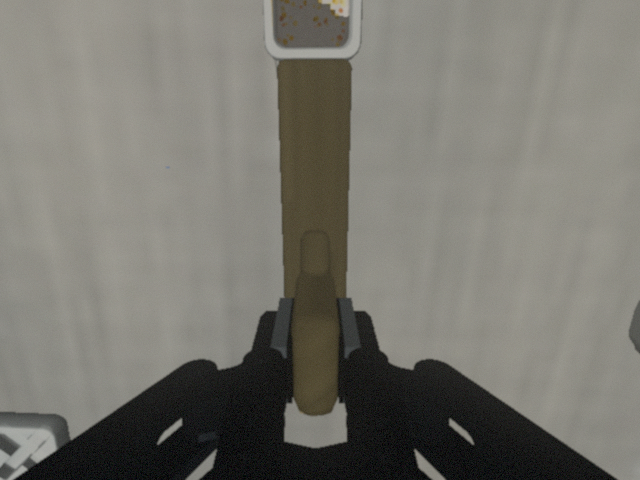

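Call:
arm_command(
  series=[
    [[0,0,0,0.05,0,-0.6,0],[0,0,0,0,0,-1,0],[0,0,0,0,0,-1,0],[0,0,0,0,0,-1,0],[0,0,0,0,0,-1,0],[0,0,0,0,0,-1,0],[0,0,0,0,0,-1,0],[0,0,0,0,0,-0.5,0],[0,0,0,0,0,0,0]],
  ],
)

```text
time: 13.55
tool_pos: [0.5761, -0.1519, 0.0477]
tcp_rot: [1.19, 1.217, -1.185]
wrist_force: [0.5, -0.7, -0.1]
width: 0.181
```

```bash
python3 - <<'E'
from h import *
need((.5735,-.0885,.047),(1,.03))
im,d,i=snap('wrist','w15')
im,d,i=snap('top','top6')
cv2.imwrite('pics/top6c.png',cv2.resize(im[180:320,170:450],(800,400),interpolation=cv2.INTER_CUBIC))
E
```

```text
t 13.55 pos [ 0.5761 -0.1519  0.0477] F [ 0.5 -0.7 -0.1] w 0.181 q6 -0.33
 shift cm [ 0.05 -0.08 -6.35] turn [-0.002  0.002 -0.006]
 shift after turn cm [ 0.07 -0.07 -6.35]
```

View pics/top6c.png

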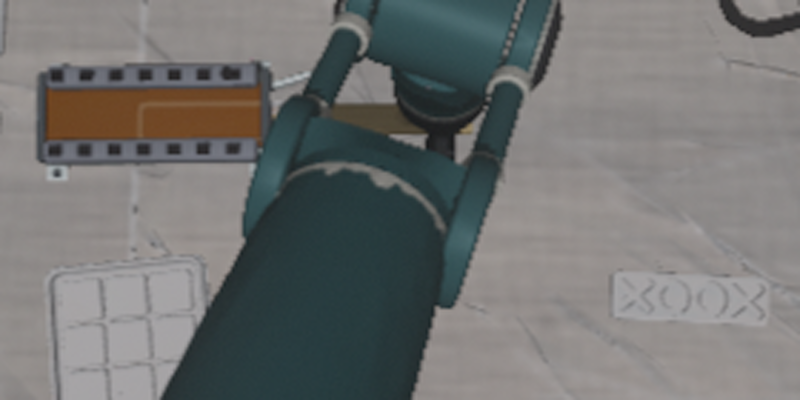

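View pics/w15.png

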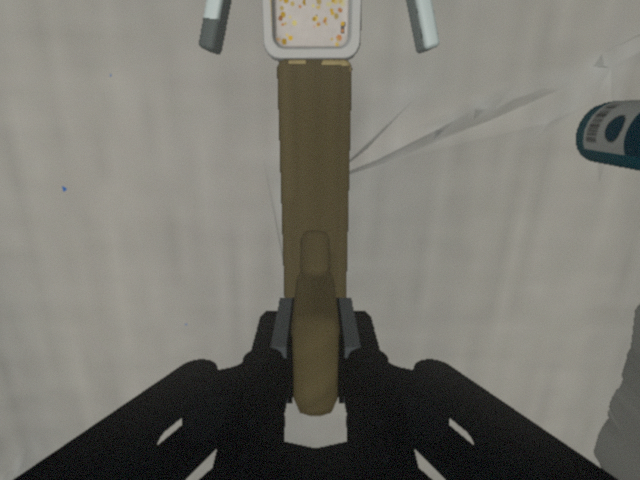

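Call:
arm_command(
  series=[
    [[0,0,0,0,0,-0.6,0],[0,0,0,0,0,-1,0],[0,0,0,0,0,-1,0],[0,0,0,0,0,-1,0],[0,0,0,0,0,-1,0],[0,0,0,0,0,-0.5,0],[0,0,0,0,0,0,0]],
  ],
)

```text
time: 14.35
tool_pos: [0.5747, -0.0979, 0.0476]
tcp_rot: [1.191, 1.216, -1.186]
wrist_force: [0.3, -0.7, -1.5]
width: 0.181
```

```bash
python3 - <<'E'
from h import *
need((.5735,-.0885,.047),(1,.03))
im,d,i=snap('wrist','w16')
im,d,i=snap('top','top7')
cv2.imwrite('pics/top7c.png',cv2.resize(im[180:320,170:450],(800,400),interpolation=cv2.INTER_CUBIC))
E
```

```text
t 14.35 pos [ 0.5747 -0.0979  0.0476] F [ 0.3 -0.7 -1.5] w 0.181 q6 -0.24
 shift cm [ 0.06 -0.1  -0.94] turn [-0.003  0.002 -0.006]
 shift after turn cm [ 0.06 -0.1  -0.94]
```

View pics/top7c.png

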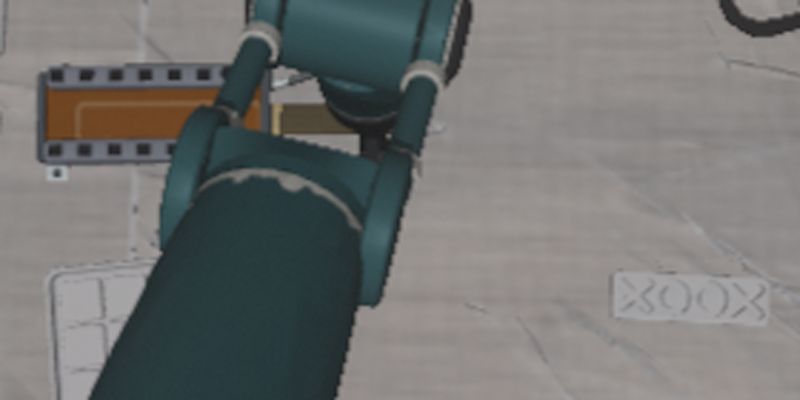

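View pics/w16.png

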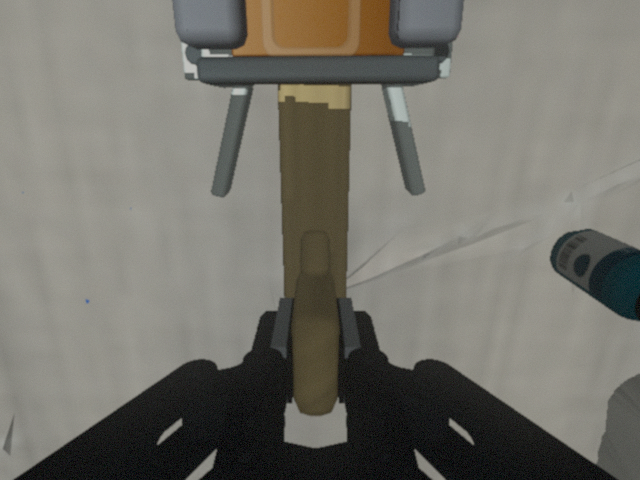

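Call:
arm_command(
  series=[
    [[0,0,0,0,0,-0.5,0],[0,0,0,0,0,-0.4,0],[0,0,0,0,0,0,0]],
  ],
)

```text
time: 14.75
tool_pos: [0.5746, -0.0896, 0.0476]
tcp_rot: [1.192, 1.215, -1.187]
wrist_force: [0.7, -0.5, -1.1]
width: 0.183
```

```bash
python3 - <<'E'
from h import *
print(ray('top7',[[170+76/2.857,221]],.01))
need((.5735,-.0885,.047),(1,.03))
im,d,i=snap('top','top8')
cv2.imwrite('pics/top8c.png',cv2.resize(im[190:250,170:300],None,fx=6,fy=6,interpolation=cv2.INTER_CUBIC))
E
```

```text
[[0.56955651 0.16296621 0.01      ]]
t 14.75 pos [ 0.5746 -0.0896  0.0476] F [ 0.7 -0.5 -1.1] w 0.183 q6 -0.22
 shift cm [ 0.06 -0.11 -0.11] turn [-0.005  0.002 -0.006]
 shift after turn cm [ 0.06 -0.11 -0.11]
```

View pics/top8c.png

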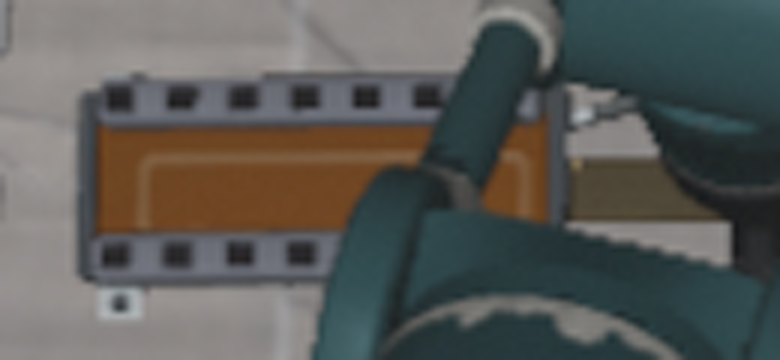

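Call:
arm_command(
  series=[
    [[0,0,0,0,0,0.6,0],[0,0,0,0,0,1.5,0],[0,0,0,0,0,2,0],[0,0,0,0,0,2.5,0],[0,0,0,0,0,2.5,0],[0,0,0,0,0,2.5,0],[0,0,0,0,0,2.5,0],[0,0,0,0,0,1.5,0],[0,0,0,0,0,0.5,0],[0,0,0,0,0,0,0]],
  ],
)

```text
time: 15.8
tool_pos: [0.5779, -0.2661, 0.0481]
tcp_rot: [1.193, 1.211, -1.189]
wrist_force: [0.1, -0.4, -1.6]
width: 0.182
```

```bash
python3 - <<'E'
from h import *
need((.578,-.24,.0465),(1,.03))
im,d,i=snap('wrist','w17')
im,d,i=snap('top','top9')
cv2.imwrite('pics/top9c.png',cv2.resize(im[180:320,170:450],(800,400),interpolation=cv2.INTER_CUBIC))
E
```

```text
t 15.8 pos [ 0.5779 -0.2661  0.0481] F [ 0.1 -0.4 -1.6] w 0.182 q6 -0.49
 shift cm [ 0.15  0.07 -2.61] turn [-0.007  0.005 -0.007]
 shift after turn cm [ 0.16  0.09 -2.61]
```

View pics/top9c.png

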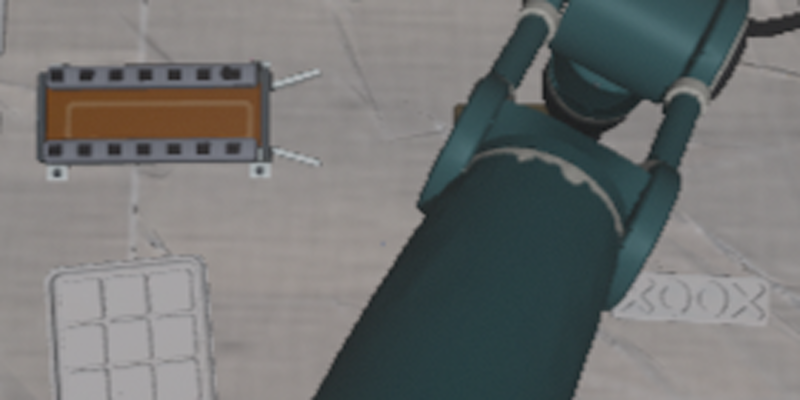

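View pics/w17.png

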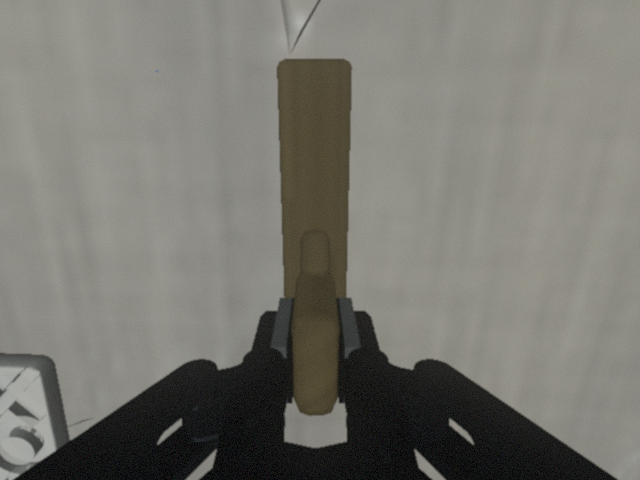

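Call:
arm_command(
  series=[
    [[0,0,0,0.1,0,0,0],[0,0,0,0.05,0,0,0],[0,0,0,0,0,0,0]],
  ],
)

```text
time: 16.2
tool_pos: [0.5777, -0.2618, 0.0461]
tcp_rot: [1.19, 1.215, -1.187]
wrist_force: [0.4, -0.0, -1.2]
width: 0.182
```

```bash
python3 - <<'E'
from h import *
need((.578,-.24,.0465),(1,.03))
E
```

```text
t 16.2 pos [ 0.5777 -0.2618  0.0461] F [ 0.4 -0.  -1.2] w 0.182 q6 -0.49
 shift cm [-0.05  0.09 -2.18] turn [-0.003  0.003 -0.006]
 shift after turn cm [-0.04  0.1  -2.18]
```

Call:
arm_command(
  series=[
    [[0,0,0,0,0,0,0.2],[0,0,0,0,0,0,0.35],[0,0,0,0,0,0,0.5],[0,0,0,0,0,0,0.5]],
  ],
)

```text
time: 16.6
tool_pos: [0.5784, -0.2605, 0.0466]
tcp_rot: [1.189, 1.216, -1.185]
wrist_force: [0.5, -0.5, 0.1]
width: 0.505
```

Call:
arm_command(
  series=[
    [[0,0,0,-1,0,0,0.5],[0,0,0,-3,0,0,0.5],[0,0,0,-4,0,0,0.5],[0,0,0,-4,0,0,0.5],[0,0,0,-4,0,2,0.5],[0,0,0,-2,0,5,0.5],[0,0,0,0,0,5,0.5],[0,0,0,0,0,5,0.5],[0,0,0,0,0,2,0.5],[0,0,0,0,0,0,0.5]],
  ],
)

```text
time: 17.6
tool_pos: [0.5829, -0.4518, 0.2427]
tcp_rot: [1.184, 1.208, -1.182]
wrist_force: [0.2, 0.2, 0.3]
width: 0.503
```

```bash
python3 - <<'E'
from h import *
need((.578,-.24,.0465),(1,.03))
im,d,i=snap('top','top10')
cv2.imwrite('pics/top10c.png',cv2.resize(im[180:320,170:450],(800,400),interpolation=cv2.INTER_CUBIC))
im,d,i=snap('scene','sc10')
cv2.imwrite('pics/sc10c.png',cv2.resize(im[130:400,140:480],None,fx=2.2,fy=2.2,interpolation=cv2.INTER_CUBIC))
E
```

```text
t 17.6 pos [ 0.5829 -0.4518  0.2427] F [0.2 0.2 0.3] w 0.503 q6 -0.72
 shift cm [ 19.41  -0.05 -21.38] turn [ 0.002  0.01  -0.012]
 shift after turn cm [ 19.62   0.14 -21.18]
```

View pics/top10c.png

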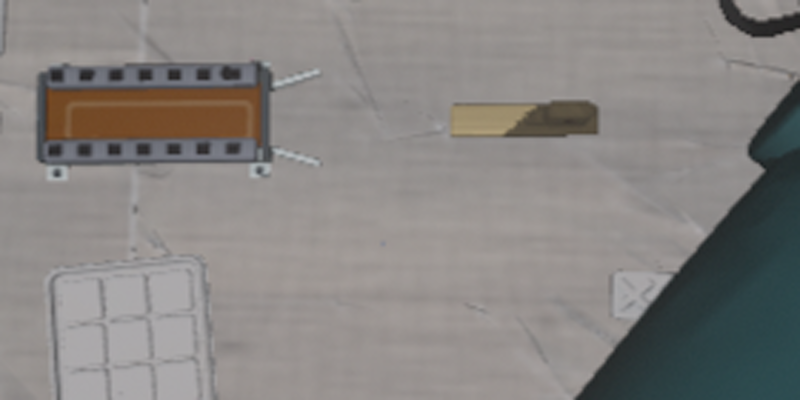

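View pics/sc10c.png

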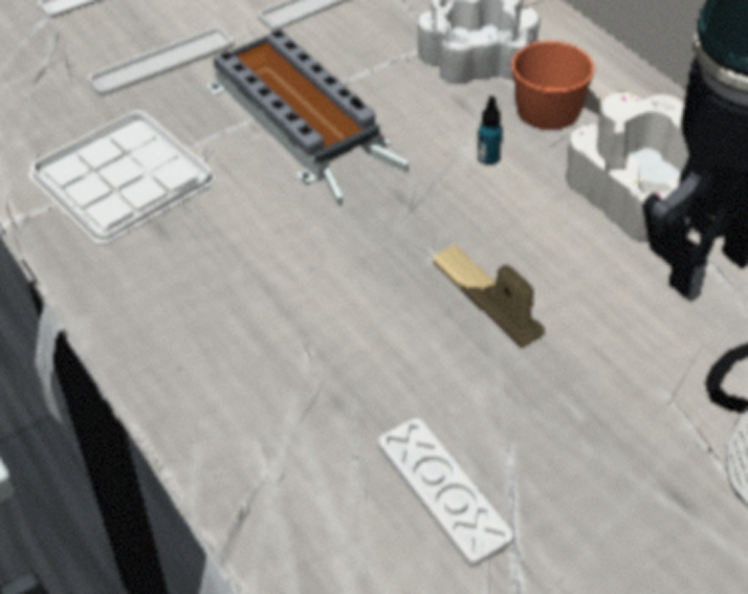

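```bash
python3 - <<'E'
from h import *
print('mould ends',ray('top10',[[170+66/2.857,221],[170+253/2.857,221]],.01)[:,1].round(4))
print('hood ends (roof)',ray('top10',[[170+39/2.857,221],[170+271/2.857,221]],.04)[:,1].round(4))
print('stick nose', ray('top10',[[170+451/2.857,221]],.012).round(3))
print(bot.finish_job())
E
```

```text
mould ends [0.1717 0.0089]
hood ends (roof) [ 0.1866 -0.0101]
stick nose [[ 0.577 -0.164  0.012]]
the job is handed in; nothing more can be done
None
```

The speckled mould is wholly under the hood. I carried it to just in front of the flared mouth, laid it flat in line and let go. I then fed it in with only the push stick, drew the stick straight back and left it standing on its sole, and handed the job in at about 18 s.

- **Mould:** in the last top picture it reads from y = 0.009 to 0.172 m (163 mm, as it should be). The hood's roof spans −0.010 to 0.187 m in the same picture. That leaves about 15 to 19 mm covered at each end, with the mould's centre about 2 mm from mid-tunnel.
- **Stick:** it stands upright with its nose at y ≈ −0.164 m, about 0.15 m in front of the mouth.
- **Other things:** the square mould and dropper show no sign of having moved in the last pictures. The short mould was partly hidden by the arm in the last top picture, but looked in place in the scene picture.
- **Forces:** readings after each move stayed below 2 N, and the gripper was clear of everything when I handed in.
- **Disagreements:** the hood's heading read 0.3° to 2.2° depending on the view. I used about 1.7°, and the mould went in without rubbing. The arm also overshot some moves by up to about 7 mm. I corrected that when placing the mould, but left the extra 2 cm when drawing the stick back.

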